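Shut and bolt the medicine chest

ROBOT

A 7-joint arm with a two-finger parallel gripper is mounted at the origin on the work surface. World frame = base frame: x ahead of the robot, y to its left, z up, the work surface at z = 0. Lengths are in mm, angles in rad, forces in N, time in s.
With the tool pointing down it reaches from about 400 to 875 mm from the base axis. Payload 19.3 kg.
Tool frame: the origin (TCP) lies at the very end of the fingers, on their centre line; the grasp point (between the pads) lies 19 mm behind it (grip_point_offset is the z of the grasp point in the tool frame, in mm); z points along the fingers, x is the direction in which the jaws open and shut, and the axes are right-handed (so a half turn about z gives the same grasp; the last joint's range is limited). The gripper opens to 85 mm and grips with 20 to 120 N. Pads are 22 mm wide; open, the fingers measure 114 mm over their backs; the gripper's body (76 mm by 85 mm) begins 54 mm behind the grasp point. The pads swing forward as they close: fully open they stand 13 mm farther back than shut.
Start: joints at [-0.07, 0.521, -0.036, 1.599, 0.021, 1.021, -0.113], TCP at [624.992, -0.025, 231.291] pointing down, gripper open.
Joint ranges: [-2.91, 2.91], [-0.3, 2.13], [-1.5, 1.42], [0.17, 2.43], [-1.26, 4.41], [0.16, 1.93], [-2.52, 2.52]. Speed limits (rad/s): [1.89, 1.89, 2.39, 2.39, 3.01, 3.01, 3.01].

INTERFACE

Orientations are given as a 3x3 rotation matrix whose columns are the frame's x, y, z axes.
In Python, from workcell import movep, movel, goto_joints, open_gripper, clamp, wait, inverse_kinematics, read_state, camera, PlanningError, finish_job, grip_point_offset gives the robot as it stands. Calls block until the motion is done:
- movep(position, orientation): joint-space move of the TCP to a pose.
- movel(position, frame=None, max_speed=150, guard=None): straight line of the TCP; frame=None keeps the orientation; max_speed is the mean speed in mm/s. With guard (N) it stops when the force on the tool has changed by that much, and returns True; else False.
- goto_joints(angles): joint-space move.
- open_gripper() and clamp(): open the fingers fully, or close them until they stop; the grip force is fixed at half the most.
- wait(seconds).
- inverse_kinematics(position, orientation): joint angles nearest the present ones, or None.
- read_state(): the state.
- camera(name): name is "scene" or "side" or "wrist"; returns a dict with "image" (420x560x3 uint8, blue, green, red), "range_z" (420x560 float32, mm along the optical axis (not along the pixel's ray), 0 where there is no reading), "fx", "fy", "cx", "cy" (pixels), "dist_coeffs" ([k1, k2, p1, p2, k3] as OpenCV has them; the pictures are not rectified), "cam_to_world" (4x4, takes a point from camera to world coordinates). Camera axes: x right, y up, looking along -z (the intrinsics and any distortion apply to the point x, -y, -z); pixel columns grow to the right and rows downward; lengths in mm; the calibration is good to about 2 mm. A picture is of the moment at which its call begins.
A pose or a line that the arm cannot do raises PlanningError and nothing moves.
- finish_job(): hands the job in, once; it reports no verdict.
The state is a dict: "time": time; "qpos": joint angles; "qvel": joint speeds; "joint_efforts": joint torques, N m; "eef_pos": TCP position; "tool_rot": TCP orientation; "ft_force": force on the tool from outside, world axes, zero at the start; "torque": the same for the moment, N m; "finger_gap": finger opening in mm.
Only numpy, scipy, OpenCV 4.12 (cv2) and the standard library are available. Lean on these libraries where they do the work, as an engineer would, in place of code of your own. Each camera call takes 0.05 s, during which the arm holds its last target.

TASK

Lock up the grey medicine chest: draw its bolt fully back out of the lid's way, slide the white lid shut until it meets its stop at the far end, then shoot the bolt fully home through the lid's brass keeper. Leave the two bottles and the carton standing where they are.

Things in the scene. Friction and masses are not known exactly. Their poses are not given: they have to be found in the camera images.
- chest: Fixed grey chest, 180 (x) x 270 (y) x 89 mm tall. Origin on the table under the centre of the lid opening; +x points to the closed end (away from the robot at yaw 0), +y to the side with the bolt (left from the robot), z up. It spans x -90..90, y -90..180. The lid runs along x in side grooves under 3 mm lips and shuts towards +x against a rear wall 84 mm tall.
- bolt (a joint): Steel barrel bolt on the chest's left side, rod 12 mm thick, 116 mm long, sliding along chest y at chest x = -30 mm, axis 98 mm above the table. Value in m: 0 = fully drawn (hard stop), 0.050 = fully home (hard stop); growing moves it to chest -y. About 2 N of friction; stays where left. It starts part thrown and so stops the keeper and lid; fully drawn it clears the keeper by 14 mm.
- bolt_knob (a point): Middle of the bolt's red knob: an upright post 14 mm in diameter, from 102 to 134 mm above the table (this point 118). It moves with the bolt: chest y = 152 mm minus the joint value, between the rod's two dark guide blocks (28 mm along x, 10 mm along y, at chest y 87 and 169 mm, tops 107 mm above the table).
- bolt_tip (a point): Leading end of the bolt rod, on its axis; chest y = 66 mm minus the joint value.
- lid: Loose white sliding lid, 164 (x) x 147 (y) x 10 mm, about 0.4 kg, origin at the centre of its underside, 70 mm above the table; axes as the chest's. It starts 45 to 70 mm short of shut (towards chest -x) and is shut, against the stop, at chest x = 0. A few N (under 6) slides it.
- lid_handle (a point): Centre of the black upright bar on the lid: 14 mm along x, 60 mm along y, 28 mm tall, from 80 to 108 mm above the table. It can be pushed from its -x side or pinched from above. At chest x = 40, y = -20 mm when shut.
- lid_keeper (a point): Centre of the brass keeper, an arch on the lid that the bolt passes through along y: opening 20 mm wide along x and 28 mm high, 32 mm wide overall, 12 mm long along y, top 113 mm above the table. At chest x = -30, y = 46 mm when shut, in line with the bolt.
- bottle_a_center (a point): Centre, half-way up, of the larger white bottle with orange cap, 62 mm in diameter, 125 mm tall, standing right of the chest. Bystander.
- bottle_b_center (a point): Centre of the smaller white bottle with orange cap, 52 mm in diameter, 95 mm tall, standing left of the chest. Bystander.
- carton_center (a point): Centre of the carton, 60 x 110 x 45 mm tall, brown with a pale tape band, lying beyond the chest. Bystander.
Mind the look-alikes: they are no part of the job. There is more than one size of the lid; the job needs the smallest.

How it is judged (in metres and radians):
On the way, in this order (a step that is already met when the one before it is completed fails the run):
1. the bolt is drawn back clear of the keeper (within 10 mm of its drawn stop) (value of joint bolt below 0.01 m), for 0.2 s.
2. the lid is shut to within 4 mm of its stop while the bolt is still back (x of lid_keeper in the frame of chest above -0.034 m and value of joint bolt below 0.012 m), for 0.2 s.
At the end, for the whole second after the job is handed in: The lid lies in its grooves within 4 mm of its shut place and at rest, the bolt stands through the keeper within 6 mm of its home stop, and the bottles and carton are within 20 mm of where they started (value of joint bolt above 0.044 m and x of lid_keeper in the frame of chest between -0.034 and -0.026 m and z of lid in the frame of chest between 0.066 and 0.074 m and linear speed of lid below 0.01 m/s and distance of each of bottle_a_center, bottle_b_center, carton_center from where it was at the start of the episode below 0.02 m); the robot touches nothing.
It fails at once if a bottle or the carton is moved more than 20 mm (distance of any of bottle_a_center, bottle_b_center, carton_center from where it was at the start of the episode above 0.02 m).
It also fails if it takes over 45 s, if anything falls off the work surface, if the arm or the gripper's body presses on something with over 40 N, if the wrist force passes 120 N, or if a joint passes its speed limit or range.

## Working session

There is one attempt and no reset: what is moved stays moved. The work goes in short steps, each a Python script; the robot and the scene stay as the last script left them, time stands still between calls to the robot, and variables do not carry over. Pictures are saved under pics/ and viewed, and the job is handed in when it is done.

```bash
ls; mkdir -p pics
python3 - <<'E'
from workcell import *
import cv2,numpy as np,pickle
for n in ["scene","side","wrist"]:
    c=camera(n); cv2.imwrite(f"pics/{n}0.png",c["image"]); pickle.dump(c,open(f"pics/{n}0.pkl","wb"))
    print(n,c["fx"],c["cx"],c["cy"],c["dist_coeffs"],np.round(c["cam_to_world"],3).tolist())
s=read_state();print(s["time"],s["tool_rot"],s["finger_gap"],grip_point_offset)
E
```

```text
pics
scene 501.3750731558379 275.70505855094154 200.72548432425663 [-0.18199374  0.          0.          0.          0.        ] [[-0.833, -0.474, 0.286, 853.209], [0.554, -0.715, 0.427, 496.081], [0.002, 0.514, 0.858, 1069.281], [0.0, 0.0, 0.0, 1.0]]
side 519.6929411963131 276.80984968377635 204.27580291304375 [-0.02704211  0.          0.          0.          0.        ] [[0.998, 0.033, -0.051, 443.104], [-0.061, 0.555, -0.83, -906.21], [0.001, 0.831, 0.556, 708.189], [0.0, 0.0, 0.0, 1.0]]
wrist 322.52641507845925 278.75111827136567 214.71252306241058 [-0.02516439  0.          0.          0.          0.        ] [[1.0, -0.001, 0.001, 623.715], [0.0, 0.954, 0.301, 76.886], [-0.002, -0.301, 0.954, 375.636], [0.0, 0.0, 0.0, 1.0]]
0.15 [[ 9.99999641e-01 -2.90514487e-05 -8.46619198e-04]
 [-2.91013939e-05 -9.99999998e-01 -5.89814977e-05]
 [-8.46617482e-04  5.90061143e-05 -9.99999640e-01]] 85.13798623436759 -18.700000000000003
```

View pics/scene0.png

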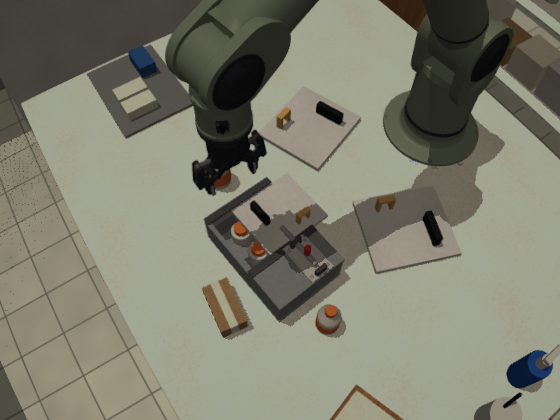

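View pics/side0.png

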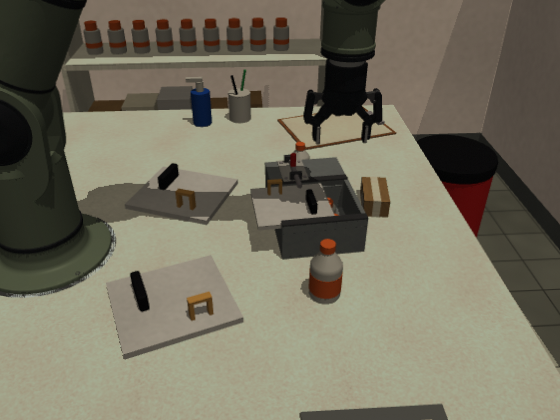

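View pics/wrist0.png

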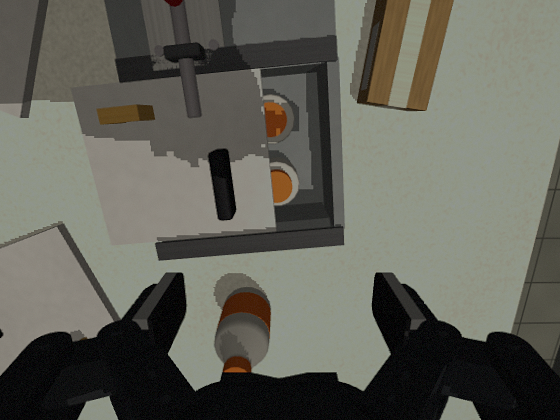

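Scene view: the chest with the lid in its grooves is at (270,245). Handle is at (260,212), keeper (303,214), red knob (307,250). Loose decoy lids lie at (310,127) and (405,228). Next I'll get coordinates from the range data.

```bash
cat > h.py <<'E'
import cv2,numpy as np,pickle
def ray(c,u,v):
    K=np.array([[c["fx"],0,c["cx"]],[0,c["fy"],c["cy"]],[0,0,1]])
    p=cv2.undistortPoints(np.array(np.stack([np.ravel(u),np.ravel(v)],-1),float)[:,None],K,np.array(c["dist_coeffs"]))[:,0]
    d=np.stack([p[:,0],-p[:,1],-np.ones(len(p))],-1); M=np.array(c["cam_to_world"])
    return M[:3,3],d@M[:3,:3].T
def world(c):
    v,u=np.mgrid[:420,:560]; o,d=ray(c,u,v); z=c["range_z"].ravel()
    w=o+d*z[:,None]; w[z==0]=np.nan
    return w.reshape(420,560,3)
def plane(c,u,v,z):
    o,d=ray(c,u,v); return o+d*((z-o[2])/d[:,2])[:,None]
E
python3 - <<'E'
from h import *
for n,pts in dict(scene=[(307,250),(260,212),(303,214),(206,222),(267,180),(343,263),(282,316),(290,243),(320,268)],side=[(293,158),(311,201),(275,186)],wrist=[(175,3),(222,185),(125,115),(193,113),(183,50),(340,237),(334,45),(160,250),(120,72)]).items():
    c=pickle.load(open(f"pics/{n}0.pkl","rb")); w=world(c)
    for p in pts: print(n,p,np.round(w[p[1],p[0]],1))
E
```

```text
scene (307, 250) [551.7 163.4 130.2]
scene (260, 212) [577.9  23.6 109.7]
scene (303, 214) [503.6  82.1 114.5]
scene (206, 222) [686.7 -30.3  91.4]
scene (267, 180) [512.3 -49.2  90.4]
scene (343, 263) [459.7 191.5   0.8]
scene (282, 316) [652.  222.6  16.3]
scene (290, 243) [564.8 121.5 106.8]
scene (320, 268) [545.8 204.1 107.4]
side (293, 158) [546.  152.5 126.7]
side (311, 201) [571.4   2.3 104.9]
side (275, 186) [501.6 109.6  78.3]
wrist (175, 3) [548.4 153.5 110.7]
wrist (222, 185) [575.4  18.9 108.7]
wrist (125, 115) [503.5  75.9 114.8]
wrist (193, 113) [554.7  77.1 106.3]
wrist (183, 50) [551.3 122.6 109.3]
wrist (340, 237) [681.3 -34.9  91.2]
wrist (334, 45) [667.3 129.2  91.5]
wrist (160, 250) [509.4 -48.2  91.9]
wrist (120, 72) [492.8 109.8  90.7]
```

Run:
```python
from workcell import *
from h import *
R=np.array([[1,0,0],[0,-1,0],[0,0,-1.]])
movep([575,125,330],R)
c=camera("wrist"); cv2.imwrite("pics/w1.png",c["image"]); pickle.dump(c,open("pics/w1.pkl","wb"))
print(read_state()["eef_pos"],read_state()["time"])
```

```text
[575.00522783 124.19072797 329.44702562] 0.9083
```

View pics/w1.png

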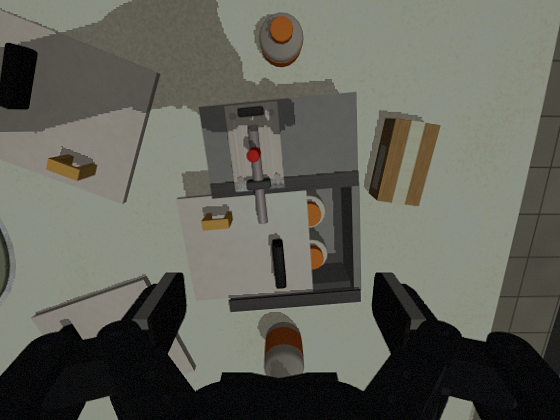

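Wrist view: knob is at (253,156), guide blocks (250,111) and (258,184), rod tip (262,221), keeper (216,218), and handle (279,262). The bottles are at (281,38) and (283,345), and the carton at (405,160). Decoy lids are at upper left (80,100) and lower left (110,320). The wanted lid is the one in the chest grooves.

```bash
python3 - <<'E'
from h import *
c=pickle.load(open("pics/w1.pkl","rb")); w=world(c); im=c["image"].astype(int); X,Y,Z=w[...,0],w[...,1],w[...,2]
hsv=cv2.cvtColor(c["image"],cv2.COLOR_BGR2HSV); H,S,V=hsv[...,0],hsv[...,1],hsv[...,2]
roi=np.zeros((420,560),bool); roi[85:315,172:365]=1
def rect(name,m,minn=20):
    m=m.astype(np.uint8); n,l,st,_=cv2.connectedComponentsWithStats(m)
    for i in np.argsort(-st[1:,4])[:3]+1:
        if st[i,4]<minn: continue
        p=w[l==i]; r=cv2.minAreaRect(p[:,:2].astype(np.float32))
        print(name,st[i].tolist(),np.round(r[0],1),np.round(r[1],1),round(r[2],2),"med",np.round(np.nanmedian(p,0),1))
rect("knob",roi&(S>150)&((H<5)|(H>170))&(V>80)&(Z>100))
rect("keeper",roi&(S>100)&(H>10)&(H<30)&(Z>95))
rect("dark>100",roi&(V<60)&(S<90)&(Z>101))
rect("rod/guides",roi&(Z>99)&(Z<112)&(Y>100))
rect("chesttop",roi&(Z>86)&(Z<96))
rect("chestall",roi&(Z>60)&(V<140))
rect("lid",roi&(Z>76)&(Z<86))
rod=roi&(Z>99)&(Z<109)&(Y>65)&(X>540)&(X<575)&(np.hypot(X-548,Y-153)>12)
p=w[rod]; print("rod line"); 
for a in range(60,220,10):
    q=p[(p[:,1]>a)&(p[:,1]<a+10)]
    if len(q)>3: print(a,np.round([q[:,0].min(),np.median(q[:,0]),q[:,0].max(),np.median(q[:,2])],1),len(q))
E
python3 -c "
import cv2;i=cv2.imread('pics/w1.png')[90:310,175:365];cv2.imwrite('pics/w1c.png',cv2.resize(i,None,fx=2.7,fy=2.7,interpolation=2))"
```

```text
knob [247, 149, 13, 13, 122] [546.8 158.9] [13.2 13.1] 44.12 med [546.6 160.  136. ]
keeper [201, 214, 30, 16, 335] [498.2  76.9] [31.6 12.2] 5.32 med [499.3  78.  115.2]
dark>100 [271, 243, 15, 46, 435] [573.5  18.1] [14.  59.5] 5.54 med [574.   20.2 110.3]
dark>100 [237, 106, 26, 11, 223] [541.8 204. ] [27.5  9. ] 5.15 med [542.4 204.  109.1]
dark>100 [247, 179, 24, 13, 216] [549.9 122.2] [26.9 14.5] 13.9 med [549.6 123.4 109. ]
rod/guides [246, 151, 25, 53, 579] [547.4 128.7] [28.2 59.3] 16.31 med [549.7 124.9 106.2]
rod/guides [247, 124, 13, 25, 242] [544.3 176.4] [12.  26.7] 5.49 med [544.9 177.3 105. ]
rod/guides [237, 106, 26, 11, 224] [541.7 204. ] [27.7  9. ] 5.15 med [542.3 204.  109.1]
chesttop [199, 92, 162, 220, 15278] [584.   82.7] [182.5 270.6] 5.32 med [588.2 158.7  89.1]
chesttop [272, 238, 11, 5, 29] [571.5  46.8] [ 2.6 12.9] 85.88 med [571.4  47.1  91.3]
chesttop [225, 211, 7, 11, 25] [512.7  79.7] [ 5.4 12.6] 33.47 med [513.   83.4  91.3]
chestall [177, 92, 184, 220, 27154] [560.1  80.4] [230.6 270.5] 5.35 med [560.3 114.8  88.1]
chestall [172, 272, 15, 43, 593] [531.2 126. ] [ 4.3 21.6] 10.55 med [531.2 128.5 353.9]
chestall [307, 203, 14, 23, 169] [620.1  72.6] [18.9 30.8] 14.04 med [618.7  73.3  60.7]
lid [177, 186, 184, 115, 11803] [564.2  33.1] [231.2 151.4] 4.09 med [531.3  35.9  82.6]
rod line
70 [548.4 554.6 559.3 105. ] 43
80 [547.2 553.5 558.3 105.6] 81
90 [546.2 552.5 558.2 105.5] 79
100 [545.2 551.5 557.2 105.1] 83
110 [540.2 550.5 561.1 106.2] 80
120 [540.3 552.  563.5 107.6] 95
130 [542.3 548.6 554.2 105.4] 89
140 [542.7 549.2 553.1 105.2] 12
160 [541.  546.4 551.1 105.3] 42
170 [540.1 545.8 550.2 105.2] 87
180 [540.4 545.  549.3 105.2] 80
190 [540.1 543.3 547.1 107.6] 7
200 [540.3 549.  555.4 108.4] 52
```

View pics/w1c.png

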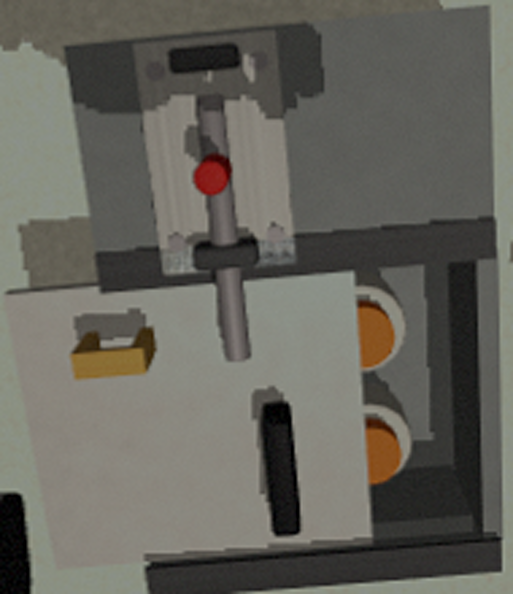

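Chest fit: origin is about (588.2, 37.9) with yaw 5.35°. Both guide blocks, the knob (chest x −29.9) and the keeper (y 47) agree with the given geometry to within 1.5 mm. Bolt is at about 28 mm, lid about 56 mm short. I'll use closed fingers as a pusher, with guards, starting with drawing the bolt.

```bash
cat >> h.py <<'E'
a=np.radians(5.35); ca,sa=np.cos(a),np.sin(a); O=np.array([588.2,37.9])
R=np.array([[ca,sa,0],[sa,-ca,0],[0,0,-1.]])
def W(x,y,z): return [O[0]+ca*x-sa*y,O[1]+sa*x+ca*y,z]
def C(p): d=np.asarray(p)[...,:2]-O; return np.stack([d[...,0]*ca+d[...,1]*sa,-d[...,0]*sa+d[...,1]*ca],-1)
E
python3 - <<'E'
from workcell import *
from h import *
clamp()
movep(W(-30,95,200),R)
print(movel(W(-30,95,114),R,max_speed=120,guard=10),read_state()["eef_pos"],read_state()["finger_gap"])
c=camera("side"); cv2.imwrite("pics/s2.png",c["image"][80:280,180:420].repeat(3,0).repeat(3,1))
print(read_state()["time"])
E
```

```text
False [550.0178418  129.83719662 114.81915403] -0.5536172465125337
3.1833
```

View pics/s2.png

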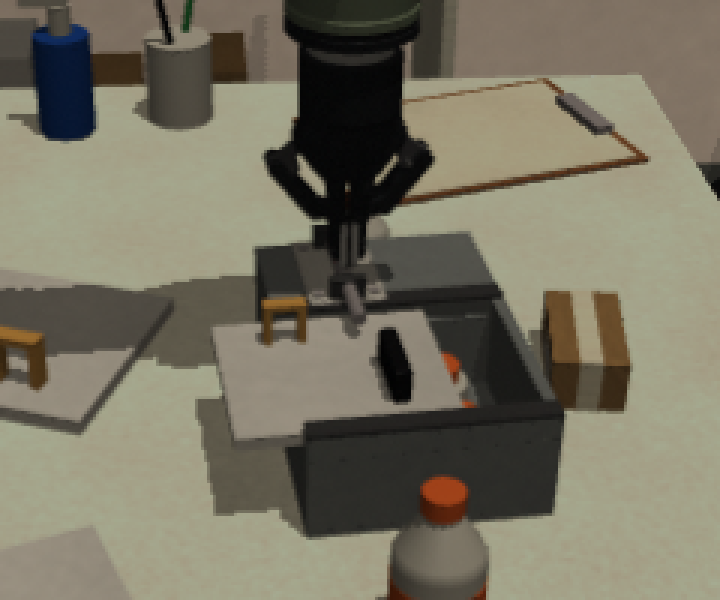

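The closed fingers (347,240) stand in line on the rod, in front of the knob and clear of the keeper at (285,315).

Run:
```python
from workcell import *
from h import *
r=movel(W(-30,146,114),R,max_speed=35,guard=18)
s=read_state();print(r,C(s["eef_pos"]),s["ft_force"],s["time"])
movel(W(-30,C(s["eef_pos"])[1]-3,114),R)
wait(0.3)
movel(W(-30,115,220),R,max_speed=200)
c=camera("wrist");cv2.imwrite("pics/w3.png",c["image"]);w=world(c)
hsv=cv2.cvtColor(c["image"],cv2.COLOR_BGR2HSV);H,S,V=cv2.split(hsv)
m=(S>150)&((H<5)|(H>170))&(V>80)&(abs(w[...,2]-135)<5)
print(m.sum(),C(np.nanmedian(w[m],0)))
print(read_state()["time"])
```

```text
True [-30.03763122 134.92198698] [ 1.77878895 -4.65825614  2.11079583] 4.2667
250 [-30.42847352 153.2854226 ]
5.55
```

View pics/w3.png

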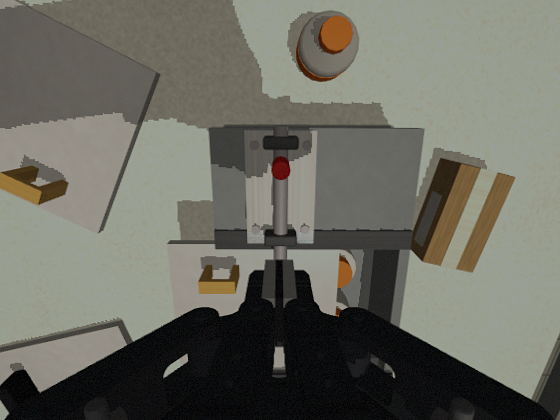

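The knob at (281,168) now sits against the outer guide at chest y ≈153, so the bolt is drawn (expected 152). Now the lid.

Run:
```python
from workcell import *
from h import *
movel(W(-58,60,200),R,max_speed=200)
movel(W(-60,-20,200),R,max_speed=200)
print(movel(W(-60,-20,90),R,max_speed=120,guard=10),read_state()["eef_pos"])
x0=-60
r=movel(W(38,-20,90),R,max_speed=45,guard=16)
s=read_state();x=C(s["eef_pos"])[0];print(r,x,s["ft_force"],s["time"])
c=camera("side"); cv2.imwrite("pics/s4.png",c["image"][80:280,180:420].repeat(3,0).repeat(3,1))
```

```text
False [530.67262252  12.49133016  90.57970749]
True 20.18986680300222 [-3.27562436 -0.08216134  2.9390316 ] 9.25
```

View pics/s4.png

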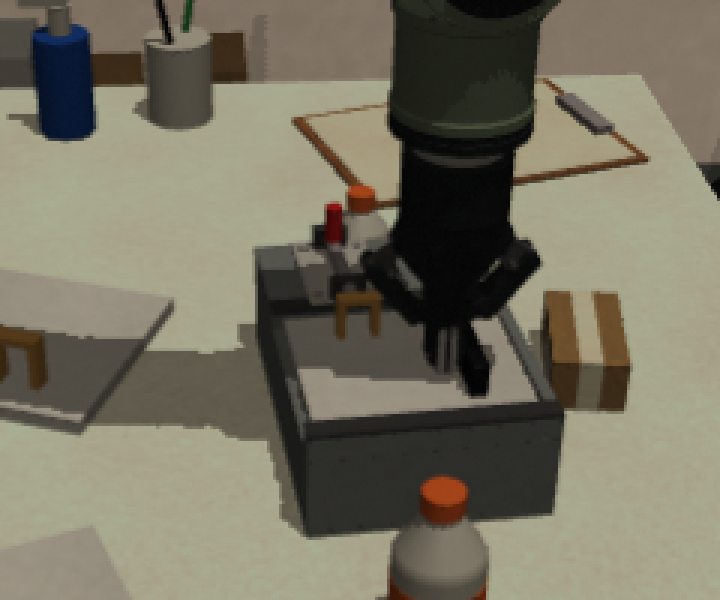

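The lid looks shut, with the keeper (358,312) in line with the bolt. I'll back off and measure.

Run:
```python
from workcell import *
from h import *
wait(0.3)
movel(W(14,-20,90),R)
movel(W(14,-20,170),R,max_speed=200)
movel(W(-30,178,250),R,max_speed=250)
c=camera("wrist");cv2.imwrite("pics/w5.png",c["image"]);w=world(c)
c2=camera("scene");w2=world(c2)
for cc,ww in((c,w),(c2,w2)):
    H,S,V=cv2.split(cv2.cvtColor(cc["image"],cv2.COLOR_BGR2HSV)); q=C(ww)
    near=(abs(q[...,0]+30)<60)&(abs(q[...,1]-46)<30)
    for n,m in (("keeper",near&(S>100)&(H>10)&(H<30)&(ww[...,2]>108)&(ww[...,2]<120)),("knob",(S>150)&((H<5)|(H>170))&(abs(ww[...,2]-135)<6))):
        if m.sum()>5: print(n,m.sum(),np.round(q[m].min(0),1),np.round(q[m].max(0),1),np.nanmedian(ww[m][:,2]))
print(read_state()["time"])
```

```text
knob 211 [-36.3 146.8] [-24.1 160.2] 135.99869118553278
keeper 80 [-44.   39.9] [-12.1  53.7] 113.22343727643175
knob 33 [-34.  147.5] [-21.6 158.7] 133.73121311272712
11.525
```

View pics/w5.png

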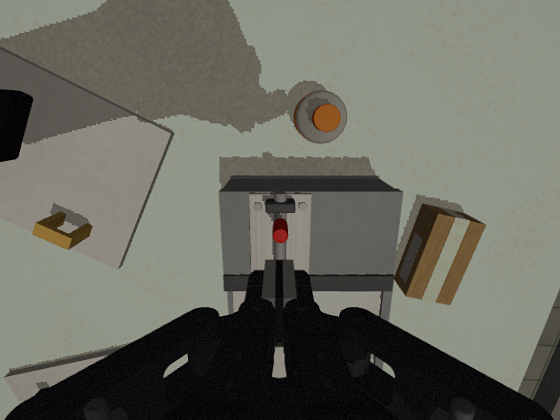

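In the scene view the keeper centre (−28.0) matches the knob centre (−27.8, true −30), so the lid is shut and in line. Now shoot the bolt.

Run:
```python
from workcell import *
from h import *
print(movel(W(-30,181,116),R,max_speed=150,guard=10),C(read_state()["eef_pos"]))
r=movel(W(-30,112,116),R,max_speed=40,guard=18)
s=read_state();y=C(s["eef_pos"])[1];print(r,y,s["ft_force"],s["time"])
movel(W(-30,y+4,116),R)
movel(W(-30,y+4,200),R,max_speed=200)
movel(W(-30,240,300),R,max_speed=250)
c=camera("wrist");cv2.imwrite("pics/w6.png",c["image"]);w=world(c)
c2=camera("scene");w2=world(c2); c3=camera("side");cv2.imwrite("pics/s6.png",c3["image"][80:280,180:420].repeat(3,0).repeat(3,1))
for cc,ww in((c,w),(c2,w2)):
    H,S,V=cv2.split(cv2.cvtColor(cc["image"],cv2.COLOR_BGR2HSV)); q=C(ww)
    near=(abs(q[...,0]+30)<60)&(abs(q[...,1]-46)<30)
    for n,m in (("keeper",near&(S>100)&(H>10)&(H<30)&(ww[...,2]>108)&(ww[...,2]<120)),("knob",(S>150)&((H<5)|(H>170))&(abs(ww[...,2]-135)<6))):
        if m.sum()>5: print(n,m.sum(),np.round(q[m].min(0),1),np.round(q[m].max(0),1),np.nanmedian(ww[m][:,2]))
print(read_state()["time"],read_state()["ft_force"])
```

```text
False [-29.53943511 181.05632085]
True 120.63968306132124 [9.36362934e-04 4.92817155e+00 2.19708989e+00] 13.95
keeper 85 [-44.8  39.3] [-11.7  53.2] 113.48445070304842
knob 31 [-34.2  97. ] [-21.8 108.9] 134.0299097000908
15.675 [-0.55821023 -0.84857164  0.69071552]
```

View pics/s6.png

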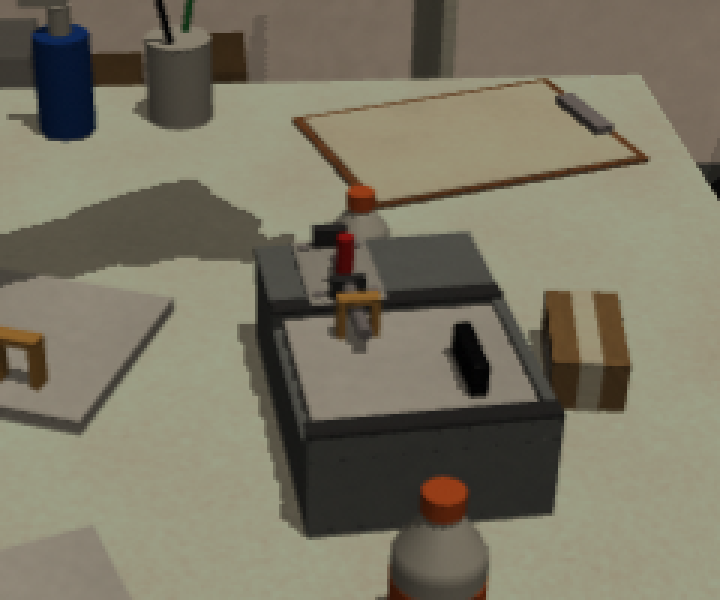

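View pics/w6.png

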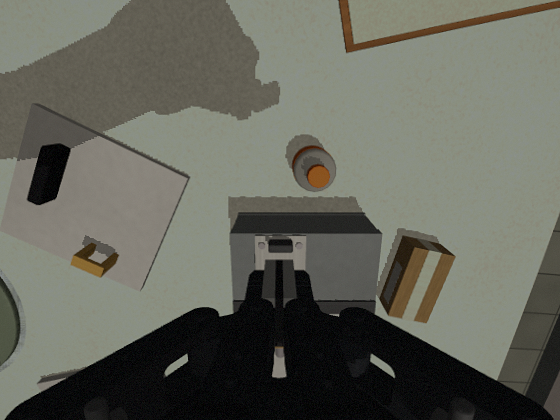

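Side view: the rod now passes through the keeper (358,318), the handle is at (470,358), and the bottles and carton have not moved. In the scene view the knob travelled from 153.1 to 103.0, the full 50 mm.

```bash
python3 -c "
from workcell import *
finish_job()"
```

```text
the job is handed in; nothing more can be done
```

The chest is locked, and I handed the job in at about 16 s of the 45 s allowed. I used the closed fingers as a force-guarded pusher: bolt drawn to its stop, lid pushed shut by its handle, then bolt shot home through the keeper.

- **Bolt:** the knob ended at chest y ≈ 103 mm (about 102 mm expected when home), 50 mm of travel from the drawn stop. The side view shows the rod through the keeper.
- **Lid:** the keeper centre read −28 mm in the scene view. The knob, which sits at −30 mm, also read about −28 mm there, so I take this as a 2 mm camera offset and the lid as fully shut. After the final push I could only check it from the scene and side cameras, because the gripper hid it from the wrist camera.
- **Bottles and carton:** they looked unmoved by eye in the last pictures; I did not measure them. The arm was clear of everything when I handed in.

No check failed; the 2 mm camera offset was the only disagreement.

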